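# Seat the snap cap on a herb-oil flask with the hand seating tool

### The job

Finish bottling the herb oil: the plum snap cap on the flask in the capping nest has only been started on the neck. Take the hand seating tool from the tray, set its hollow over the cap and press straight down, tool upright, until the cap clicks over the bead and bottoms fully home; then keep bearing down at about 20 N for a full second, never above 30 N. Then stand the tool upright back on the tray and let go; do not touch the cap, the flask or the nest with the gripper, and leave the beaker, the vial and the capped flask where they are.

Things in the scene. Friction and masses are not known exactly. Their poses are not given: they have to be found in the camera images.
- tool: Hand seating tool standing upright, 100 mm tall, 0.2 to 0.35 kg. Origin: centre of its open lower rim; z up along its axis. White head 63 mm in diameter, 26 mm high, with a round hollow 51 mm wide and 10 mm deep in its underside, whose flat ceiling presses on the cap; brass collar to 30 mm; dark wooden handle, a straight 28 mm cylinder from 30 to 92 mm above the origin, to be gripped there.
- cap: Plum plastic snap cap, 46 mm in diameter, 33.5 mm high, 48 g in all, loose on the flask's neck. Origin: centre of its lower edge; z up out of its flat top (33.5 mm). Six sprung catches inside ride over the bead: from the start it goes down 7.8 mm; resistance climbs to some 10 to 20 N, falls away at the click about 3 to 4 mm before home, then it stops hard, home, origin 89.5 mm above the flask's.
- flask: Clear glass flask of herb oil, 66 mm in diameter, 0.42 kg, standing loose in the nest. Origin: centre of its underside; z up. Shoulder from 70 to 84 mm, neck 28.4 mm in diameter, lip 119 mm high, snap bead 35 mm in diameter at 97 mm. The started cap's origin is about 97.3 mm above this origin, its top 131 mm.
- nest: Fixed capping nest: black round seat 92 mm in diameter, wall 24 mm high, on a 120 mm square plate 4 mm thick. Origin: centre of the underside, on the table; z up. The flask stands 8 mm above the origin in a bore 69 mm wide.
- tray: Fixed aluminium tray with plum liner, 250 mm (its x) by 270 mm (its y). Origin: centre of the underside, on the table; z up. Its floor is 5 mm above the origin, its rim 14 mm. The tool, beaker and vial stand on it at three places, in any order.
- beaker: Bystander: small open glass of almonds, 48 mm in diameter, 48 mm high, on the tray. Origin: centre of its underside.
- vial: Bystander: small amber bottle with black cap, 36 mm in diameter, 62 mm high, on the tray. Origin: centre of its underside.
- capped_flask: Bystander: a finished flask, same as the other, its plum cap already home (123 mm high), standing on the table. Origin: centre of its underside.
Things that resemble listed ones, but are neither listed nor needed, are in the scene too. What is shaped like the tool but blue or purple is not meant. Several things look just like the nest: the one meant starts farthest to the robot's right.

How it is judged (in metres and radians):
On the way:
1. the cap is home, and the upright tool bears on it with 14 N or more for 0.6 s (z of cap in the frame of flask below 0.0912 m and horizontal distance between cap and flask below 0.006 m and angle between the z axis of cap and the z axis of flask, either way round below 0.06 rad and contact force between tool and cap above 14 N and angle between tool's own z axis and vertical below 0.1 rad), for 0.6 s.
At the end, for the whole second after the job is handed in: Cap home: origin at most 91.2 mm above the flask's, within 6 mm and 0.06 rad of its axis. Flask upright (0.06 rad), within 5 mm of the nest's axis, fully down. Tool upright (0.06 rad), at rest on the tray's floor (3 mm), within 95 mm (x) and 105 mm (y) of its centre (z of cap in the frame of flask below 0.0912 m and horizontal distance between cap and flask below 0.006 m and angle between the z axis of cap and the z axis of flask, either way round below 0.06 rad and angle between each of flask, tool's own z axis and vertical below 0.06 rad and horizontal distance between flask and nest below 0.005 m and z of flask in the frame of nest below 0.011 m and z of tool in the frame of tray between 0.002 and 0.008 m and x of tool in the frame of tray between -0.095 and 0.095 m and y of tool in the frame of tray between -0.105 and 0.105 m and linear speed of each of tool, cap below 0.01 m/s); the robot touches nothing.
It fails at once if the tool bears on the cap with more than 30 N (contact force between tool and cap above 30 N).
It fails at once if the tool presses on the cap (over 3 N) while leaning more than 0.1 rad (contact force between tool and cap above 3 N and angle between tool's own z axis and vertical above 0.1 rad).
It fails at once if the gripper or arm touches the cap, the flask or the nest (contact force between any of the fingers, the arm and cap above 0.5 N or contact force between any of the fingers, the arm and flask above 0.5 N or contact force between any of the fingers, the arm and nest above 0.5 N).
It fails at once if a bystander is moved by more than 15 mm or tipped (distance of any of beaker, vial, capped_flask from where it was at the start of the episode above 0.015 m or angle between any of beaker, vial, capped_flask's own z axis and vertical above 0.3 rad).
It also fails if it takes over 69 s, if anything falls off the work surface, if the arm or the gripper's body presses on something with over 40 N, if the wrist force passes 120 N, or if a joint passes its speed limit or range.

### The arm

A 6-joint arm with a two-finger parallel gripper is mounted at the origin on the work surface. World frame = base frame: x ahead of the robot, y to its left, z up, the work surface at z = 0. Lengths are in mm, angles in degrees, forces in N, time in s.
With the tool pointing down it reaches from about 350 to 850 mm from the base axis. Payload 8.1 kg.
Tool frame: the origin (TCP) lies at the centre of the arm's flange, where the gripper is bolted on; the fingertips stand 173 mm ahead of it and the grasp point (between the pads) lies 155 mm ahead of it; z points along the fingers, y is the line along which they close (so a half turn about z gives the same grasp; the last joint's range is limited). The gripper opens to 85 mm and grips with 20 to 120 N. Pads are 22 mm wide; open, the fingers measure 114 mm over their backs; the gripper's body (76 mm by 85 mm) begins 54 mm behind the grasp point. The pads swing forward as they close: fully open they stand 13 mm farther back than shut.
Start: joints at [-76.398, 7.471, 85.268, -0, 87.261, -4.893], TCP at [190.354, -569.01, 404.692] pointing down, gripper open.
Joint ranges: [-169.43, 169.43], [-51.17, 129.36], [1.28, 143.12], [-76.62, 256.62], [0, 156.53], [-152.29, 152.29]. Speed limits (degrees/s): [136.94, 136.94, 159.86, 180, 180, 180].

### API

Orientations are given as [roll, pitch, yaw] about the fixed x, y, z axes, in that order (R = Rz(yaw) Ry(pitch) Rx(roll)).
In Python, from bench import * gives the robot as it stands.
- The arm moves only by the shell command python3 -m jog 'ROWS' [FORCE]. ROWS is text: rows parted by semicolons, each of 7 numbers parted by spaces: the shift along the tool's x, y, z scaled (see below), then the turn, a rotation vector about the tool's x, y, z scaled (see below), then the closure, from -1 (fully open) to 1 (shut). In form: tx ty tz wx wy wz hand; .... A call has 1 to 5 rows; each row shifts and turns the commanded pose from where the row before left it, along the tool's axes as they then stand; what a row does not reach is not made up. The controller multiplies each number of a shift by 0.1 m and each number of a turn by 60 degrees. A row lasts 1/8 s, in which the tool goes at most 62.5 mm and 10.7 degrees, less where a joint would pass 70% of its speed; a pose out of reach is approached as far as the arm can. A call with a number of a shift or a turn outside -1 to 1 is refused whole. A call with a gripper value outside its range is refused whole. The fingers move at their own pace and stop on an object; FORCE is the grip in N (left out, the last holds). Time passes only in rows, so rows that do not move let the fingers close. It gives the time, the measured TCP pose, the force, the opening and the grip force at its end, in the units of the state.
- sense(): the state, without advancing time (a new reading comes with each control period).
- snapshot(name): name is "scene" or "top" or "wrist"; returns a dict with "img" (400x640x3 uint8, red, green, blue), "fx", "fy", "cx", "cy" (pixels), "dist" ([k1, k2, p1, p2, k3] as OpenCV has them; the pictures are not rectified), "extrinsics" (4x4, takes a point from camera to world coordinates). Camera axes: x right, y down, z forward; pixel columns grow to the right and rows downward; lengths in mm; the calibration is good to about 2 mm. A picture is of the moment at which its call begins. There is no depth.
- hand_in(): hands the job in; it is judged then, once.
The state is a dict: "time": time; "joint_pos": joint angles; "qd": joint speeds; "joint_efforts": joint torques, N m; "tool_pos": TCP position; "tcp_rot": TCP orientation; "ft_force": force on the tool from outside, world axes, zero at the start; "wrist_torque": the same for the moment, N m; "finger_gap": finger opening in mm; "grip_force": force on a finger pad.
Only numpy, scipy, OpenCV 4.12 (cv2) and the standard library are available. Lean on these libraries where they do the work, as an engineer would, in place of code of your own. Each camera call takes 0.05 s, during which the arm holds its last target. There are 200 camera calls.

## Working session

There is one attempt and no reset: what is moved stays moved. The work goes in short steps, Python scripts to look and compute and a shell command to move; the robot and the scene stay as the last step left them, time stands still between calls to the robot, and variables do not carry over. Pictures are saved under pics/ and viewed, at most 10 in all, crops included, and the job is handed in when it is done.

```bash
mkdir -p pics; cat > h.py <<'E'
from bench import *
import numpy as np, cv2
from scipy.spatial.transform import Rotation as R
def cam(s): return np.array([[s['fx'],0,s['cx']],[0,s['fy'],s['cy']],[0,0,1.]]),np.array(s['dist'],float),np.array(s['extrinsics'],float)
def ray(s,uv,z):
    K,d,T=cam(s); p=cv2.undistortPoints(np.array([[uv]],float),K,d)[0,0]
    v=T[:3,:3]@[p[0],p[1],1]; o=T[:3,3]; return o+v*(z-o[2])/v[2]
def proj(s,P):
    K,d,T=cam(s); Ti=np.linalg.inv(T)
    return cv2.projectPoints(np.array(P,float).reshape(-1,3),cv2.Rodrigues(Ti[:3,:3])[0],Ti[:3,3],K,d)[0][:,0]
def save(s,n): cv2.imwrite('pics/'+n,s['img'][:,:,::-1])
E
python3 - <<'E'
from h import *
import pickle
for n in ['scene','top']:
    s=snapshot(n); save(s,n+'.png'); pickle.dump(s,open(n+'.pkl','wb'))
    print(n,s['fx'],np.array(s['extrinsics']).round(2).tolist())
print(sense())
E
```

```text
scene 501.2828982462855 [[0.53, 0.72, -0.45, 1097.4], [0.85, -0.45, 0.28, -348.8], [0.0, -0.53, -0.85, 1185.69], [0.0, 0.0, 0.0, 1.0]]
top 493.7184285399573 [[-0.03, -0.99, 0.1, 385.01], [-1.0, 0.03, -0.0, 3.9], [0.0, -0.1, -0.99, 1477.29], [0.0, 0.0, 0.0, 1.0]]
{'time': 0.1, 'joint_pos': array([-7.63966161e+01,  7.51091806e+00,  8.53249216e+01, -2.32611960e-03,
        8.72609784e+01, -4.89483594e+00]), 'qd': array([-0.04805487, -0.0508705 , -0.17233448,  0.00704967, -0.00403708,
        0.05552368]), 'joint_efforts': array([ 8.22150323e-04, -5.70950568e+01, -5.01942837e+01, -1.28601641e-04,
        8.06878408e-03, -1.40291925e-05]), 'tool_pos': array([ 190.31095353, -568.79344478,  403.72961453]), 'tcp_rot': array([-1.79903337e+02, -5.94640404e-03,  1.84983279e+01]), 'ft_force': array([ 0.35393559, -0.29863192, -0.62341894]), 'wrist_torque': array([ 0.06163344, -0.01662792, -0.04831458]), 'grip_force': 0.0, 'finger_gap': 84.9625110965023}
```

View pics/scene.png

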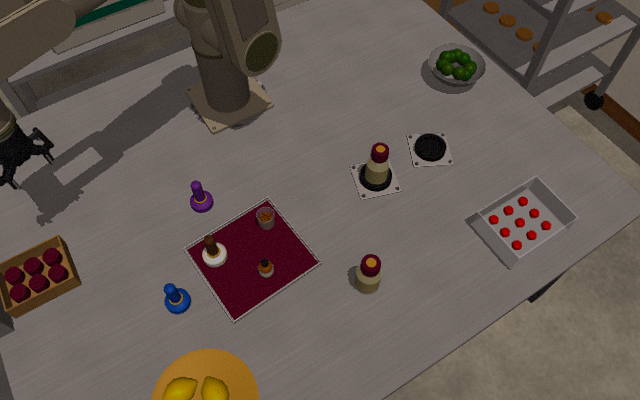

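View pics/top.png

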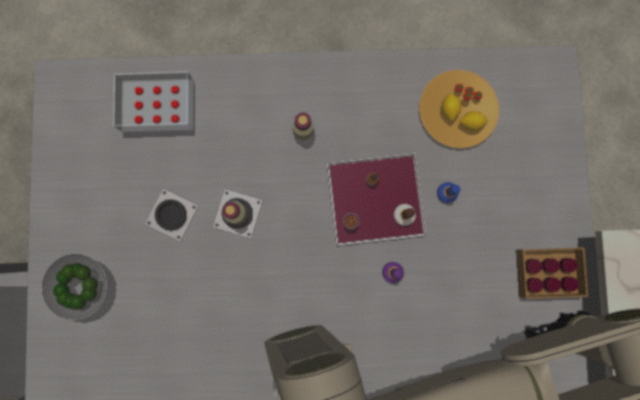

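The white-headed tool with the dark handle is at scene (213,252) / top (405,214). Lookalikes are purple at scene (201,198) / top (393,272) and blue at scene (176,298) / top (448,192). The nest meant holds the started flask at scene (376,180) / top (238,213). The empty nest at top (172,214) is farther left, and the capped flask at top (303,124) is a bystander. I choose the white tool and check it in one crop.

```bash
python3 - <<'E'
from h import *
import pickle
s=pickle.load(open('scene.pkl','rb')); t=pickle.load(open('top.pkl','rb'))
a=cv2.resize(s['img'][215:285,180:290],None,fx=5,fy=5,interpolation=2)
b=cv2.resize(t['img'][185:245,205:275],None,fx=5.83,fy=5.83,interpolation=2)[:350]
c=np.hstack([a[:,:400],b[:, :400]]) ; cv2.imwrite('pics/c1.png',c[:,:,::-1])
print('tool',ray(t,(404.5,214.5),25),ray(s,(214,254),20))
print('nestplate',ray(t,(238.5,213.5),4),ray(s,(376,180),4))
print('captop',ray(t,(232,210),139),ray(s,(381,148),139))
print('beaker',ray(t,(351,221),48),'vial',ray(t,(372,179),67))
print('tray',ray(t,(377,199),14),'capped',ray(t,(303,120),123))
print('tray corners',[ray(t,p,14).round()[:2] for p in [(329,164),(413,156),(423,235),(338,244)]])
print('nest corners',[ray(t,p,4).round()[:2] for p in [(226,191),(262,200),(250,236),(214,226)]])
E
```

```text
tool [ 480.07684788 -279.50362543   25.        ] [ 483.51687199 -277.14174919   20.        ]
nestplate [498.32396549 212.9076988    4.        ] [508.38530804 217.88256615   4.        ]
captop [497.97389468 211.31848025 139.        ] [499.74526179 223.6802893  139.        ]
beaker [ 464.07512072 -118.95735905   48.        ] vial [ 582.48486063 -182.31421814   67.        ]
tray [ 529.36145093 -201.76768911   14.        ] capped [746.95060575  11.70172054 123.        ]
tray corners [array([639., -62.]), array([ 656., -316.]), array([ 418., -334.]), array([399., -81.])]
nest corners [array([567., 250.]), array([537., 142.]), array([430., 180.]), array([463., 287.])]
```

View pics/c1.png

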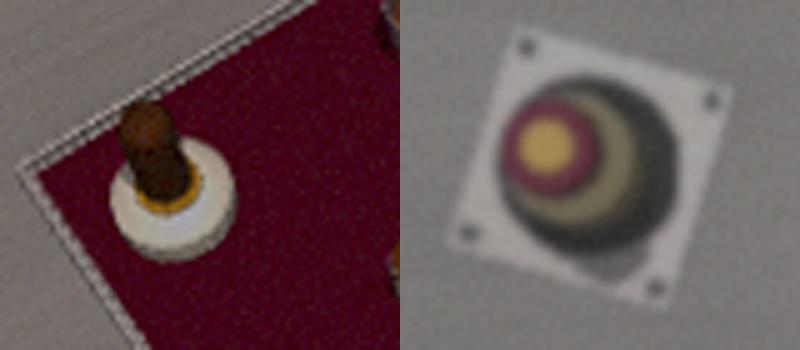

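The left half shows the white head with brass collar and dark handle, which is the tool. The right half shows the started cap at about top pixel (230,210), centred over the nest. The tool is near (481,-278) and the cap near (498,214). Moving above the tool now.

```bash
python3 -m jog '0.46 -0.23 0.1 0 0 0 -1;0.46 -0.23 0.1 0 0 0 -1;0.46 -0.23 0.1 0 0 0 -1;0.46 -0.23 0.1 0 0 0 -1' && python3 -m jog '0.46 -0.23 0.1 0 0 0 -1;0.46 -0.23 0.1 0 0 0 -1;0.46 -0.23 0.1 0 0 0 -1;0.46 -0.23 0.1 0 0 0 -1;0 0 0 0 0 0 -1'
python3 - <<'E'
from h import *
s=snapshot('wrist'); save(s,'w1.png'); st=sense(); print(st['tool_pos'],st['tcp_rot'],st['joint_pos'],st['ft_force'])
import pickle; pickle.dump(s,open('w1.pkl','wb'))
T=np.array(s['extrinsics']); print(T.round(2).tolist())
for z in (5,31,100): print(proj(s,[481,-278,z]))
E
```

```text
time: 0.6
tool_pos: [336.5, -422.0, 363.9]
tcp_rot: [-180.0, 0.0, 18.5]
ft_force: [0.4, 0.3, -0.0]
finger_gap: 85.4
grip_force: 0.0
time: 1.23
tool_pos: [482.5, -274.8, 323.1]
tcp_rot: [-179.8, 0.1, 18.7]
ft_force: [0.3, 0.2, 0.9]
finger_gap: 85.6
grip_force: 0.0
[ 481.58787821 -276.27809215  323.66124371] [-1.79914910e+02  7.09032536e-02  1.86768295e+01] [-3.51308811e+01  3.63968576e+00  9.79361175e+01 -7.11854465e-03
  7.85347357e+01  3.61937637e+01] [-0.04514667 -0.63337254  0.53517049]
[[0.32, -0.91, -0.26, 548.02], [-0.95, -0.31, -0.09, -252.52], [-0.0, 0.27, -0.96, 292.88], [0.0, 0.0, 0.0, 1.0]]
[[319.42822543 185.48751759]]
[[319.68481234 193.25362723]]
[[320.6688437  223.04355048]]
```

View pics/w1.png

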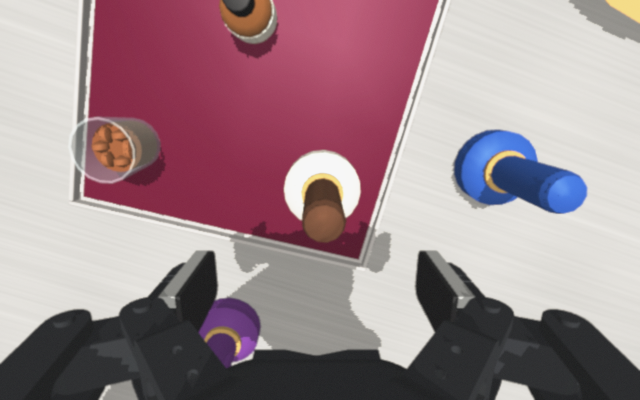

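The wrist view shows the white head at (322,188), the handle top at (323,224), and the fingers straddling it. Computing the correction.

```bash
python3 - <<'E'
from h import *
import pickle
s=pickle.load(open('w1.pkl','rb')); im=s['img'].astype(int)
m=((im.min(2)>170)&(np.ptp(im,axis=2)<40)).astype(np.uint8); m[:,:270]=0;m[:,370:]=0;m[:148]=0;m[232:]=0
c=max(cv2.findContours(m,0,1)[0],key=cv2.contourArea); (u,v),r=cv2.minEnclosingCircle(c); print(u,v,r)
p=ray(s,(u,v),29); print(p, ray(s,(323,224),103))
st=sense(); 
for q in (p,ray(s,(323,224),103)):
    d=q-st['tool_pos']; print(R.from_euler('xyz',st['tcp_rot'],degrees=True).inv().apply([d[0],d[1],0]))
E
```

```text
321.8202819824219 188.68798828125 37.97964859008789
[ 484.68329406 -278.58503972   29.        ] [ 481.91695579 -279.13233972  103.        ]
[ 2.19365551  3.17670058 -0.00743235]
[-0.60226669  2.80932098 -0.00342681]
```

```bash
python3 -m jog '0.01 0.03 0.1 0 0 0 -1;0 0 0.4 0 0 0 -1;0 0 0.4 0 0 0 -1;0 0 0.07 0 0 0 -1;0 0 0 0 0 0 -1' 100 && python3 -m jog '0 0 0 0 0 0 1;0 0 0 0 0 0 1;0 0 0 0 0 0 1;0 0 0 0 0 0 1;0 0 0 0 0 0 1' 100;  python3 -m jog '0 0 0 0 0 0 1;0 0 0 0 0 0 1;0 0 0 0 0 0 1;0 0 0 0 0 0 1;0 0 0 0 0 0 1'; python3 -c "from h import *;print(sense())"
```

```text
time: 1.9
tool_pos: [482.5, -281.1, 227.9]
tcp_rot: [-180.0, 0.0, 18.4]
ft_force: [0.3, 0.3, 0.2]
finger_gap: 85.4
grip_force: 0.0
time: 2.52
tool_pos: [483.3, -280.5, 228.7]
tcp_rot: [179.9, -0.0, 18.5]
ft_force: [-1.5, 1.2, 5.6]
finger_gap: 26.1
grip_force: 97.8
time: 3.15
tool_pos: [483.3, -280.5, 228.7]
tcp_rot: [179.9, -0.0, 18.5]
ft_force: [-0.5, 1.2, 6.3]
finger_gap: 26.1
grip_force: 97.8
{'time': 3.15, 'joint_pos': array([-3.53848824e+01,  1.00628409e+01,  1.01585894e+02, -2.84629201e-03,
        6.82710980e+01,  3.61090365e+01]), 'qd': array([-0.10658767, -0.02625812, -0.00185241, -0.00437507, -0.07728591,
        0.05836024]), 'joint_efforts': array([-2.02207421e-01, -5.09697855e+01, -4.28015685e+01,  1.13715982e-03,
       -5.38843274e-01, -1.68539031e-02]), 'tool_pos': array([ 483.26490874, -280.45699202,  228.70958362]), 'tcp_rot': array([ 1.79933674e+02, -4.51073191e-02,  1.85071592e+01]), 'ft_force': array([-0.52004655,  1.18093517,  6.26985185]), 'wrist_torque': array([0.06810713, 0.17682219, 0.01325859]), 'grip_force': 97.78505444526672, 'finger_gap': 26.149110471237766}
```

```bash
python3 -m jog '0 0 -0.15 0 0 0 1;0 0 -0.45 0 0 0 1;0 0 -0.5 0 0 0 1;0 0 -0.5 0 0 0 1;0 0 -0.1 0 0 0 1' && python3 -m jog '0.1 -0.46 0 0 0 0 1;0.1 -0.46 0 0 0 0 1;0.1 -0.46 0 0 0 0 1;0.1 -0.46 0 0 0 0 1;0.1 -0.46 0 0 0 0 1' &&  python3 -m jog '0.1 -0.46 0 0 0 0 1;0.1 -0.46 0 0 0 0 1;0.1 -0.46 0 0 0 0 1;0.1 -0.46 0 0 0 0 1;0.1 -0.46 0 0 0 0 1';python3 -m jog '0 0 0 0 0 0 1;0 0 0 0 0 0 1;0 0 0 0 0 0 1'
python3 - <<'E'
from h import *
s=snapshot('wrist'); save(s,'w2.png'); st=sense(); print(st['tool_pos'],st['tcp_rot'],st['ft_force'],st['joint_pos'])
import pickle; pickle.dump((s,st),open('w2.pkl','wb'))
E
```

```text
time: 3.78
tool_pos: [483.6, -280.7, 403.1]
tcp_rot: [179.6, -0.3, 18.5]
ft_force: [0.2, -0.3, -2.1]
finger_gap: 26.3
grip_force: 98.8
time: 4.4
tool_pos: [456.5, -44.8, 396.5]
tcp_rot: [-179.9, 0.1, 18.5]
ft_force: [1.9, 0.5, -1.8]
finger_gap: 25.9
grip_force: 99.2
time: 5.03
tool_pos: [431.0, 189.1, 396.6]
tcp_rot: [180.0, 0.1, 18.5]
ft_force: [-0.3, 0.3, -2.2]
finger_gap: 26.0
grip_force: 99.2
time: 5.4
tool_pos: [431.9, 186.7, 397.2]
tcp_rot: [180.0, 0.0, 18.4]
ft_force: [-0.4, -0.4, -2.4]
finger_gap: 26.0
grip_force: 99.2
[431.95501558 186.69370281 397.39212475] [1.79987832e+02 3.32978979e-02 1.84042467e+01] [ 0.43108407  0.05968745 -2.63406483] [ 1.71332489e+01 -1.27921030e+01  1.05663701e+02 -1.29191072e-02
  8.71614219e+01  8.87296422e+01]
```

View pics/w2.png

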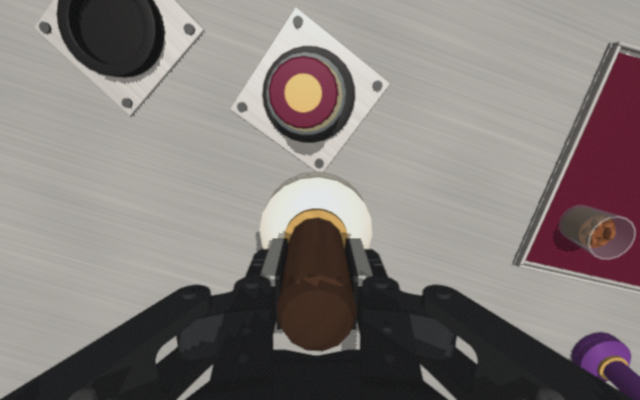

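Cap top is at (303,92), centred on the flask. The tool head is at about (316,228), held straight. Measuring both in this same image.

```bash
python3 - <<'E'
from h import *
import pickle
from scipy.optimize import least_squares
s,st=pickle.load(open('w2.pkl','rb')); im=s['img'].astype(int)
hsv=cv2.cvtColor(s['img'],cv2.COLOR_RGB2HSV).astype(int)
m=((im[...,0]-im[...,1]>30)).astype(np.uint8); m[:,:255]=0;m[:,360:]=0;m[:45]=0;m[140:]=0
c=max(cv2.findContours(m,0,1)[0],key=cv2.contourArea); (u,v),r=cv2.minEnclosingCircle(c); e=cv2.fitEllipse(c);print('cap',u,v,r,e)
lab=((im[...,0]>190)&(im[...,2]<150)&(m>0)).astype(np.uint8); M=cv2.moments(lab,True); print('label',M['m10']/M['m00'],M['m01']/M['m00'])
cap=ray(s,e[0],139); print('cap',cap, 'label', ray(s,(M['m10']/M['m00'],M['m01']/M['m00']),139))
Rt=R.from_euler('xyz',st['tcp_rot'],degrees=True); z0=st['tool_pos'][2]-223.7
# head outline: bright pixels
w=((im.min(2)>185)).astype(np.uint8); w[:172]=0;w[240:]=0;w[:,:250]=0;w[:,385:]=0
w[235:]=0
c=max(cv2.findContours(w,0,1)[0],key=cv2.contourArea)
hull=cv2.convexHull(c)[:,0].astype(float); hull=hull[hull[:,1]<232]
print(hull.min(0),hull.max(0))
th=np.linspace(0,2*np.pi,180); 
def hp(p):
    P=[[st['tool_pos'][0]+p[0]+31.5*np.cos(a),st['tool_pos'][1]+p[1]+31.5*np.sin(a),z0+z] for z in(0,26) for a in th]
    return cv2.convexHull(proj(s,P).astype(np.float32))
f=lambda p:[cv2.pointPolygonTest(hp(p),(float(a),float(b)),True) for a,b in hull]
q=least_squares(f,[0,0],diff_step=.1,x_scale=1,method='lm') if 0 else least_squares(f,[0.5,0.5],diff_step=.3)
print('tool offset world',q.x,np.abs(q.fun).max(),q.fun.round(1))
print('handle top',ray(s,(317,312),z0+100)-st['tool_pos'])
tool=st['tool_pos']+[*q.x,0]
for a in (tool,st['tool_pos']): d=cap-a; d[2]=0; print('move in tool axes',Rt.inv().apply(d))
E
```

```text
cap 302.9610900878906 91.72754669189453 35.7857780456543 ((303.02191162109375, 91.68285369873047), (67.68770599365234, 70.62443542480469), 172.90980529785156)
label 302.1730769230769 95.17533936651584
cap [500.64217046 218.17412793 139.        ] label [498.39933745 218.03060033 139.        ]
[260. 178.] [371. 230.]
tool offset world [-4.60956813 -2.03462839] 3.527535549827521 [ 1.1  1.2  0.7  0.9  0.3 -0.1 -0.1 -1.7 -1.8 -1.6 -1.3  0.6  0.7 -0.1
 -3.5 -1.9 -0.4 -0.4  0.6  0.3  1.2]
handle top [   4.07163792    0.80784813 -123.7       ]
move in tool axes [ 8.01291251e+01 -8.65964119e+00 -4.84066955e-02]
move in tool axes [ 7.51129536e+01 -8.18440928e+00 -4.53905842e-02]
```

```bash
python3 - <<'E'
from h import *
import pickle
s,st=pickle.load(open('w2.pkl','rb')); im=s['img'][:,:,::-1].copy()
z0=st['tool_pos'][2]-223.7; th=np.linspace(0,2*np.pi,180)
X0,Y0=st['tool_pos'][:2]
big=cv2.resize(im[40:360,220:420],None,fx=3,fy=3,interpolation=2)[:, :]
for r,z,col,cx,cy in((31.5,0,(0,255,0),X0,Y0),(31.5,26,(255,0,0),X0,Y0),(14,92,(0,255,255),X0,Y0),(23,139,(0,255,0),500.6,218.2)):
    zz=z if z==139 else z0+z
    p=proj(s,[[cx+r*np.cos(a),cy+r*np.sin(a),zz] for a in th]); q=((p-[220,40])*3).astype(np.int32)
    cv2.polylines(big,[q],True,col,1)
cv2.imwrite('pics/c2.png',big[:600])
for z in (0,26): print(proj(s,[X0,Y0,z0+z]))
E
```

```text
[[315.48358142 218.93358427]]
[[315.46567605 235.29998072]]
```

View pics/c2.png

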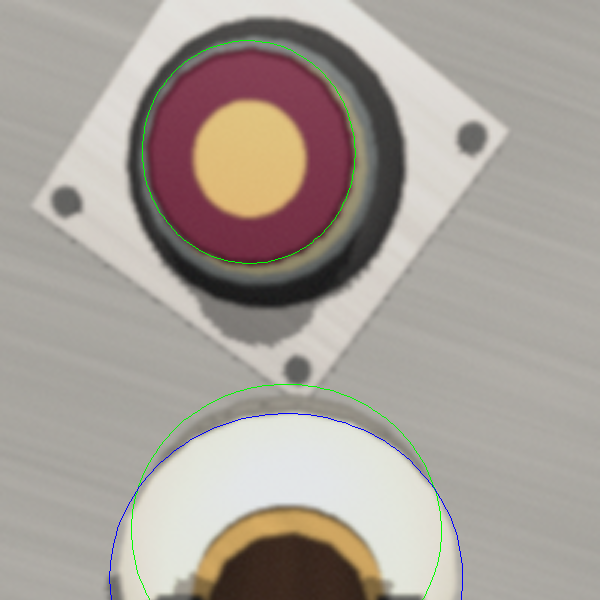

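The overlay agrees with the tool being centred on the TCP axis to within about 1 mm. The cap is near (499.8,218.2), so the move is x +74, y -8.5 in tool axes. Going over, then down slowly watching force.

```bash
python3 -m jog '0.37 -0.04 0 0 0 0 1;0.37 -0.04 0 0 0 0 1;0 0 0 0 0 0 1;0 0 0 0 0 0 1;0 0 0.25 0 0 0 1' && python3 -m jog '0 0 0.05 0 0 0 1;0 0 0 0 0 0 1;0 0 0 0 0 0 1'
python3 - <<'E'
from h import *
st=sense();R_=R.from_euler('xyz',st['tcp_rot'],degrees=True)
print(st['tool_pos'],st['ft_force'],st['wrist_torque'], 'err', R_.inv().apply(np.array([499.8,218.2,0])-st['tool_pos']*[1,1,0]))
s=snapshot('scene'); 
big=cv2.resize(s['img'][100:200,320:440],None,fx=5,fy=5,interpolation=2); cv2.imwrite('pics/c3.png',big[:,:,::-1])
E
```

```text
time: 6.08
tool_pos: [499.8, 218.3, 375.1]
tcp_rot: [180.0, -0.3, 18.4]
ft_force: [0.4, -0.5, -2.4]
finger_gap: 26.4
grip_force: 99.3
time: 6.45
tool_pos: [499.5, 218.7, 368.9]
tcp_rot: [180.0, -0.1, 18.5]
ft_force: [0.0, 0.6, -2.5]
finger_gap: 26.0
grip_force: 99.3
[499.52932109 218.6839579  368.91168677] [ 0.04411877  0.62538608 -2.47841702] [-0.02957552 -0.01732231 -0.02885201] err [1.03223996e-01 5.44818406e-01 1.73334588e-04]
```

View pics/c3.png

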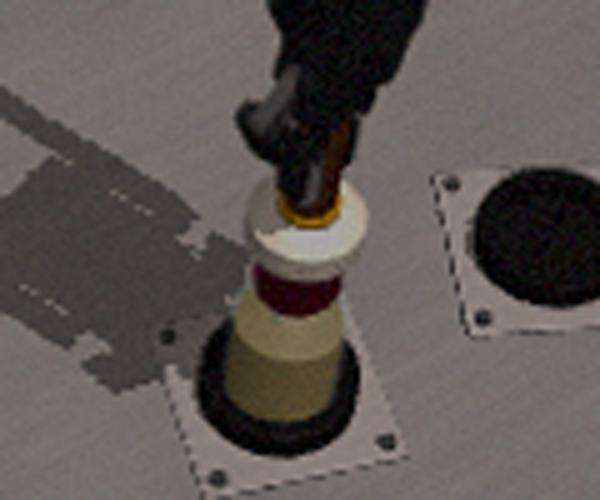

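The scene crop shows the head at (307,235) directly above the cap at (298,290), in line with the flask axis. Descending.

```bash
python3 -m jog '0 0 0.05 0 0 0 1;0 0 0 0 0 0 1' ; python3 -m jog '0 0 0.02 0 0 0 1;0 0 0 0 0 0 1';python3 -m jog '0 0 0.02 0 0 0 1;0 0 0 0 0 0 1';
```

```text
time: 6.75
tool_pos: [499.3, 218.7, 362.3]
tcp_rot: [-180.0, 0.0, 18.5]
ft_force: [-0.2, -0.5, -2.5]
finger_gap: 26.3
grip_force: 99.3
time: 7.0
tool_pos: [499.4, 218.7, 360.5]
tcp_rot: [-180.0, 0.0, 18.5]
ft_force: [0.6, -0.2, -2.1]
finger_gap: 26.0
grip_force: 99.3
time: 7.25
tool_pos: [499.4, 218.7, 358.5]
tcp_rot: [180.0, 0.0, 18.5]
ft_force: [0.6, 0.8, -2.6]
finger_gap: 26.0
grip_force: 99.3
```

No contact at 358.5, so the cap is inside the hollow. Continuing.

```bash
for i in 1; do python3 -m jog '0 0 0.02 0 0 0 1;0 0 0 0 0 0 1' ; python3 -m jog '0 0 0.02 0 0 0 1;0 0 0 0 0 0 1';python3 -m jog '0 0 0.01 0 0 0 1;0 0 0 0 0 0 1';python3 -m jog '0 0 0.01 0 0 0 1;0 0 0 0 0 0 1'; done | grep -E "tool_pos|ft"
```

```text
tool_pos: [499.4, 218.7, 356.5]
ft_force: [0.1, -0.5, -2.7]
tool_pos: [499.4, 218.7, 354.5]
ft_force: [0.6, 0.3, -1.4]
tool_pos: [499.4, 218.7, 353.6]
ft_force: [-0.7, -0.5, -2.3]
tool_pos: [499.4, 218.7, 352.6]
ft_force: [0.3, -0.7, -2.3]
```

```bash
(python3 -m jog '0 0 0.01 0 0 0 1;0 0 0 0 0 0 1' ; python3 -m jog '0 0 0.01 0 0 0 1;0 0 0 0 0 0 1') | grep -E "tool_pos|rot|ft"
```

```text
tool_pos: [499.5, 218.7, 351.7]
tcp_rot: [180.0, -0.0, 18.5]
ft_force: [-0.2, 0.1, -1.9]
tool_pos: [499.5, 218.7, 351.0]
tcp_rot: [180.0, -0.0, 18.5]
ft_force: [0.7, 0.2, 0.3]
```

```bash
(python3 -m jog '0 0 0.01 0 0 0 1;0 0 0 0 0 0 1') | grep -E "tool_pos|rot|ft"
```

```text
tool_pos: [499.6, 218.7, 350.1]
tcp_rot: [180.0, -0.0, 18.5]
ft_force: [-1.3, -0.3, 2.9]
```

```bash
(python3 -m jog '0 0 0.01 0 0 0 1;0 0 0 0 0 0 1';python3 -m jog '0 0 0.01 0 0 0 1;0 0 0 0 0 0 1') | grep -E "tool_pos|rot|ft"
```

```text
tool_pos: [499.6, 218.7, 349.0]
tcp_rot: [180.0, -0.0, 18.5]
ft_force: [0.3, 0.1, 4.4]
tool_pos: [499.7, 218.8, 348.3]
tcp_rot: [180.0, -0.1, 18.5]
ft_force: [0.2, 0.2, 6.2]
```

```bash
(python3 -m jog '0 0 0.01 0 0 0 1;0 0 0 0 0 0 1') | grep -E "tool_pos|rot|ft"
```

```text
tool_pos: [499.1, 218.6, 345.7]
tcp_rot: [-180.0, 0.1, 18.5]
ft_force: [-0.3, -0.2, -2.7]
```

```bash
(python3 -m jog '0 0 0.005 0 0 0 1;0 0 0 0 0 0 1') | grep -E "tool_pos|rot|ft"
```

```text
tool_pos: [499.2, 218.7, 345.5]
tcp_rot: [180.0, 0.1, 18.5]
ft_force: [-0.3, 0.1, -2.2]
```

Clicked (force dropped to baseline). Pressing home in small steps; 20 N of bearing reads about +17.5.

```bash
(python3 -m jog '0 0 0.01 0 0 0 1;0 0 0 0 0 0 1';python3 -m jog '0 0 0.005 0 0 0 1;0 0 0 0 0 0 1') | grep -E "tool_pos|ft"
```

```text
tool_pos: [499.4, 218.7, 345.0]
ft_force: [0.4, 0.9, -2.5]
tool_pos: [499.4, 218.7, 344.7]
ft_force: [-0.3, -0.2, -1.9]
```

```bash
(python3 -m jog '0 0 0.003 0 0 0 1;0 0 0 0 0 0 1';python3 -m jog '0 0 0.003 0 0 0 1;0 0 0 0 0 0 1') | grep -E "tool_pos|ft"
```

```text
tool_pos: [499.4, 218.7, 344.4]
ft_force: [-0.5, 0.2, -2.5]
tool_pos: [499.5, 218.7, 344.2]
ft_force: [-0.1, 0.6, -0.9]
```

```bash
(python3 -m jog '0 0 0.003 0 0 0 1;0 0 0 0 0 0 1';python3 -m jog '0 0 0.003 0 0 0 1;0 0 0 0 0 0 1') | grep -E "tool_pos|ft"
```

```text
tool_pos: [499.5, 218.7, 344.0]
ft_force: [-0.7, 0.4, -0.6]
tool_pos: [499.5, 218.8, 343.8]
ft_force: [-0.7, -1.1, 2.0]
```

```bash
(python3 -m jog '0 0 0.003 0 0 0 1;0 0 0 0 0 0 1';python3 -m jog '0 0 0.003 0 0 0 1;0 0 0 0 0 0 1') | grep -E "tool_pos|ft"
```

```text
tool_pos: [499.6, 218.8, 343.6]
ft_force: [0.1, -0.4, 3.7]
tool_pos: [499.6, 218.8, 343.5]
ft_force: [-0.9, -0.6, 6.0]
```

```bash
(python3 -m jog '0 0 0.006 0 0 0 1;0 0 0 0 0 0 1';python3 -m jog '0 0 0.006 0 0 0 1;0 0 0 0 0 0 1') | grep -E "tool_pos|ft"
```

```text
tool_pos: [499.8, 218.8, 343.4]
ft_force: [-1.3, -0.7, 7.9]
tool_pos: [499.9, 218.9, 343.3]
ft_force: [-1.0, -0.2, 9.6]
```

```bash
(python3 -m jog '0 0 0.003 0 0 0 1;0 0 0 0 0 0 1') | grep -E "tool_pos|rot|ft"
```

```text
tool_pos: [500.0, 218.9, 343.2]
tcp_rot: [180.0, -0.2, 18.5]
ft_force: [-1.0, -0.3, 11.3]
```

```bash
(python3 -m jog '0 0 0.007 0 0 0 1;0 0 0 0 0 0 1';python3 -m jog '0 0 0.005 0 0 0 1;0 0 0 0 0 0 1') | grep -E "tool_pos|ft"
```

```text
tool_pos: [500.1, 218.9, 343.1]
ft_force: [-1.6, -1.3, 13.9]
tool_pos: [500.2, 219.0, 343.0]
ft_force: [-2.1, -0.8, 16.2]
```

```bash
(python3 -m jog '0 0 0 0 0 0 1;0 0 0 0 0 0 1') | grep -E "tool_pos|rot|ft"
```

```text
tool_pos: [500.2, 219.0, 343.0]
tcp_rot: [180.0, -0.2, 18.5]
ft_force: [-2.0, -0.5, 16.4]
```

```bash
(python3 -m jog '0 0 0.003 0 0 0 1;0 0 0 0 0 0 1;0 0 0 0 0 0 1;0 0 0 0 0 0 1;0 0 0 0 0 0 1';python3 -m jog '0 0 0 0 0 0 1;0 0 0 0 0 0 1;0 0 0 0 0 0 1;0 0 0 0 0 0 1;0 0 0 0 0 0 1';python3 -m jog '0 0 0 0 0 0 1;0 0 0 0 0 0 1;0 0 0 0 0 0 1') | grep -E "time|tool_pos|ft"
```

```text
time: 14.12
tool_pos: [500.2, 219.0, 343.0]
ft_force: [-3.2, -1.0, 17.2]
time: 14.75
tool_pos: [500.2, 219.0, 342.9]
ft_force: [-3.2, -1.9, 17.9]
time: 15.12
tool_pos: [500.2, 219.0, 343.0]
ft_force: [-3.5, -1.9, 17.4]
```

```bash
python3 -m jog '0 0 -0.03 0 0 0 1;0 0 -0.1 0 0 0 1;0 0 -0.2 0 0 0 1;0 0 -0.25 0 0 0 1;0 0 0 0 0 0 1' ; python3 -m jog '-0.17 0.47 0 0 0 0 1;-0.175 0.468 0 0 0 0 1;-0.175 0.468 0 0 0 0 1;-0.175 0.468 0 0 0 0 1;-0.175 0.468 0 0 0 0 1'; python3 -m jog '-0.175 0.468 0 0 0 0 1;-0.175 0.468 0 0 0 0 1;-0.175 0.468 0 0 0 0 1;-0.175 0.468 0 0 0 0 1;-0.175 0.468 0 0 0 0 1';python3 -m jog '0 0 0 0 0 0 1;0 0 0 0 0 0 1'
python3 - <<'E'
from h import *
st=sense(); print(st['tool_pos'],st['tcp_rot'])
d=np.array([483.3,-280.5,0])-st['tool_pos']; d[2]=0
print(R.from_euler('xyz',st['tcp_rot'],degrees=True).inv().apply(d))
s=snapshot('scene'); t=snapshot('wrist'); a=cv2.resize(s['img'][100:220,320:440],(480,480),interpolation=2)
b=cv2.resize(t['img'][100:400,220:420],(320,480))
cv2.imwrite('pics/c4.png',np.hstack([a,b])[:,:,::-1])
E
```

```text
time: 15.75
tool_pos: [500.2, 219.0, 401.1]
tcp_rot: [180.0, -0.3, 18.5]
ft_force: [0.1, -0.1, -1.3]
finger_gap: 25.8
grip_force: 100.1
time: 16.38
tool_pos: [490.7, -32.5, 397.0]
tcp_rot: [-180.0, 0.0, 18.5]
ft_force: [0.9, -0.2, -2.0]
finger_gap: 25.9
grip_force: 99.5
time: 17.0
tool_pos: [482.0, -282.2, 396.9]
tcp_rot: [-179.9, 0.0, 18.5]
ft_force: [1.3, 0.1, -2.9]
finger_gap: 26.1
grip_force: 99.5
time: 17.25
tool_pos: [482.2, -280.6, 396.9]
tcp_rot: [-179.9, 0.0, 18.4]
ft_force: [-0.9, -0.6, -1.3]
finger_gap: 25.8
grip_force: 99.7
[ 482.22572934 -280.58193076  396.85839556] [-1.79900252e+02  4.15290321e-02  1.84473933e+01]
[ 1.04499421  0.26221313 -0.00121393]
```

View pics/c4.png

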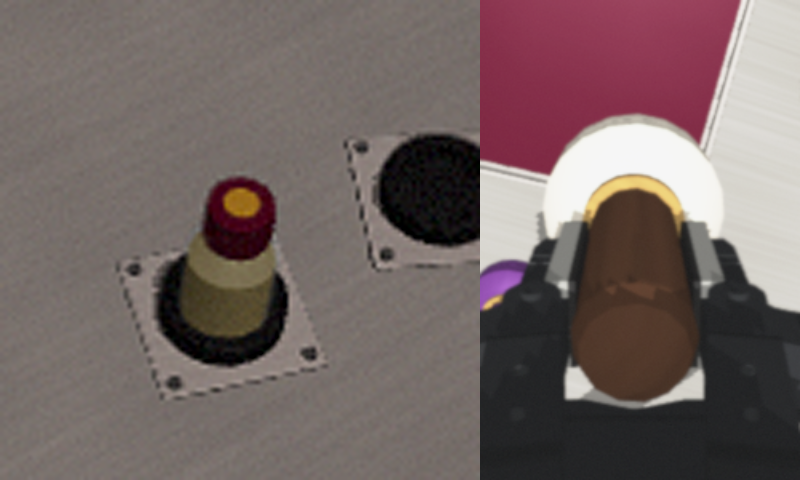

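The cap sits home on the upright flask, and the tool hangs straight over its old place. Setting down.

```bash
python3 -m jog '0.01 0 0.5 0 0 0 1;0 0 0.5 0 0 0 1;0 0 0.45 0 0 0 1;0 0 0.15 0 0 0 1;0 0 0 0 0 0 1' ; python3 -m jog '0 0 0.04 0 0 0 1;0 0 0 0 0 0 1'; python3 -m jog '0 0 0.02 0 0 0 1;0 0 0 0 0 0 1'
```

```text
time: 17.98
tool_pos: [483.5, -279.6, 237.7]
tcp_rot: [-179.9, 0.0, 18.6]
ft_force: [0.1, -0.7, -1.6]
finger_gap: 26.3
grip_force: 99.7
time: 18.23
tool_pos: [484.1, -280.7, 235.6]
tcp_rot: [179.9, -0.1, 18.5]
ft_force: [0.8, -0.2, -1.9]
finger_gap: 25.7
grip_force: 99.7
time: 18.48
tool_pos: [483.4, -280.4, 232.2]
tcp_rot: [180.0, -0.0, 18.5]
ft_force: [0.8, -0.2, -2.2]
finger_gap: 25.9
grip_force: 99.7
```

```bash
(python3 -m jog '0 0 0.02 0 0 0 1;0 0 0 0 0 0 1' ; python3 -m jog '0 0 0.01 0 0 0 1;0 0 0 0 0 0 1'; python3 -m jog '0 0 0.005 0 0 0 1;0 0 0 0 0 0 1')|grep -E "pos|ft"
```

```text
tool_pos: [483.3, -280.3, 229.6]
ft_force: [0.6, -0.3, -2.3]
tool_pos: [483.4, -280.3, 228.9]
ft_force: [-0.2, 0.1, -2.4]
tool_pos: [483.5, -280.3, 228.8]
ft_force: [-2.0, 1.1, 3.3]
```

```bash
python3 -m jog '0 0 0 0 0 0 1;0 0 0 0 0 0 1' 20; python3 -m jog '0 0 0 0 0 0 -1;0 0 0 0 0 0 -1;0 0 0 0 0 0 -1;0 0 0 0 0 0 -1;0 0 0 0 0 0 -1'; python3 -m jog '0 0 -0.2 0 0 0 -1;0 0 -0.4 0 0 0 -1;0 0 -0.5 0 0 0 -1;0 0 -0.3 0 0 0 -1;0 0 0 0 0 0 -1'
python3 - <<'E'
from h import *
s=snapshot('wrist'); save(s,'w3.png'); st=sense(); print(st['tool_pos'])
for z in (5,31,105): print(proj(s,[483.3,-280.5,z]))
E
```

```text
time: 19.48
tool_pos: [483.5, -280.4, 228.8]
tcp_rot: [180.0, -0.0, 18.5]
ft_force: [-2.6, 2.1, 4.9]
finger_gap: 25.7
grip_force: 100.2
time: 20.1
tool_pos: [483.4, -280.3, 228.3]
tcp_rot: [-180.0, 0.0, 18.5]
ft_force: [-0.7, -0.0, -0.2]
finger_gap: 85.6
grip_force: 0.0
time: 20.72
tool_pos: [484.3, -280.9, 373.8]
tcp_rot: [179.6, -0.3, 18.5]
ft_force: [0.2, 0.1, -0.9]
finger_gap: 85.3
grip_force: 0.0
[ 483.79573685 -280.58331625  371.23405203]
[[312.50939323 174.01589261]]
[[312.43772273 179.5495774 ]]
[[312.15495052 201.39136046]]
```

View pics/w3.png

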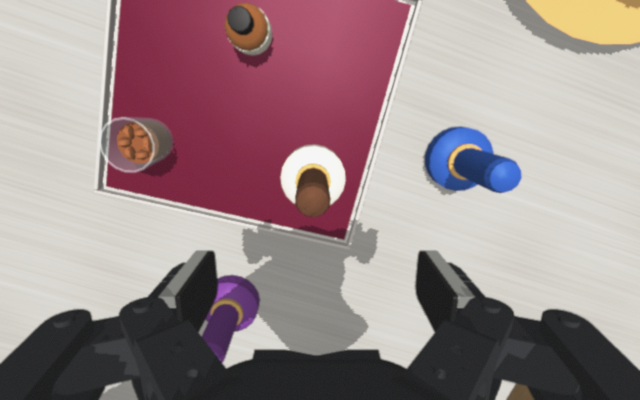

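The tool stands upright on the tray at (312,177), the gripper is clear, and the beaker and vial are undisturbed. Handing in.

```bash
python3 -c "from bench import *;print(hand_in())"
```

```text
the job is handed in; nothing more can be done
None
```

The cap clicked home and was held at about 20 N for over a second; the tool is back upright on the tray, released, and the job is handed in (no verdict was returned).

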